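# Prime and choke a pump engine for a cold start

### The arm

A 6-joint arm with a two-finger parallel gripper is mounted at the origin on the work surface. World frame = base frame: x ahead of the robot, y to its left, z up, the work surface at z = 0. Lengths are in m, angles in rad, forces in N, time in s.
With the tool pointing down it reaches from about 0.35 to 0.85 m from the base axis. Payload 8.1 kg.
Tool frame: the origin (TCP) lies midway between the tips of the shut fingers; the grasp point (between the pads) lies 19 mm behind it; z points along the fingers, y is the line along which they close (so a half turn about z gives the same grasp; the last joint's range is limited). The gripper opens to 85 mm and grips with 20 to 120 N. Pads are 22 mm wide; open, the fingers measure 114 mm over their backs; the gripper's body (76 mm by 85 mm) begins 54 mm behind the grasp point. The pads swing forward as they close: fully open they stand 13 mm farther back than shut.
Start: joints at [1.2, 0.13, 1.488, -0, 1.523, -0.085], TCP at [0.169, 0.576, 0.231] pointing down, gripper open.
Joint ranges: [-2.96, 2.96], [-0.89, 2.26], [0.02, 2.5], [-1.34, 4.48], [0, 2.73], [-2.66, 2.66]. Speed limits (rad/s): [2.39, 2.39, 2.79, 3.14, 3.14, 3.14].

### API

Orientations are given as a 3x3 rotation matrix whose columns are the frame's x, y, z axes.
In Python, from station import env, snapshot, get_calibration gives the robot as it stands.
- The arm moves only by the shell command python3 -m pendant 'ROWS' [FORCE]. ROWS is text: rows parted by semicolons, each of 5 numbers parted by spaces: the opening, from -1 (shut) to 1 (fully open), then the shift along the tool's x, y, z in units of 0.5 m (1.0 is 0.5 m), then the turn about the tool's z in units of pi rad (1.0 is pi rad). A call has exactly 8 rows; each row is the pose to reach, as a shift and turn from the pose commanded when the call began, along the tool's axes at that moment, turning the shorter way round; what a row does not reach only later rows make up. A row lasts 1/8 s, in which the tool goes at most 62.5 mm and 10.7 degrees, less where a joint would pass 70% of its speed; a pose out of reach is approached as far as the arm can. A call with a number of a shift or a turn outside -1 to 1 is refused whole. A call with a gripper value outside its range is refused whole. The fingers move at their own pace and stop on an object; FORCE is the grip in N (left out, the last holds). Time passes only in rows, so rows that repeat a pose let the fingers close, or fill a call up. It gives the time, the measured TCP pose, the force, the opening and the grip force at its end, in the units of the state.
- env.state(): the state, without advancing time (a new reading comes with each control period).
- snapshot(name): name is "scene" or "top" or "wrist"; returns the picture (480x640x3 uint8, red, green, blue); there is no depth.
- get_calibration(name): a dict with "camera_matrix" (3x3 intrinsics, pixels), "world_to_cam" (4x4, takes a point from world to camera coordinates); the wrist camera has in their place "hand_eye" (4x4, takes a point from camera to tool coordinates, whose origin is the TCP and whose axes are the flange's). Camera axes: x right, y up, looking along -z (the intrinsics and any distortion apply to the point x, -y, -z); pixel columns grow to the right and rows downward; lengths in m; the calibration is good to about 2 mm. A picture is of the moment at which its call begins: read the wrist's pose just before it. get_calibration takes no time and is no camera call.
- env.close_job(): hands the job in; it is judged then, once.
The state is a dict: "t": time; "joints": joint angles; "dq": joint speeds; "joint_efforts": joint torques, N m; "ee_pos": TCP position; "ee_rot": TCP orientation; "force": force on the tool from outside, world axes, zero at the start; "ft_torque": the same for the moment, N m; "grip_width": finger opening in m; "grip_force": force on a finger pad.
Only numpy, scipy, OpenCV 4.12 (cv2) and the standard library are available. Lean on these libraries where they do the work, as an engineer would, in place of code of your own. Each camera call takes 0.05 s, during which the arm holds its last target. There are 200 camera calls.

### The job

Get the small water pump ready for a cold start: with a fingertip, press the red primer fully down and let it spring back, then push the orange choke lever past its half-way click all the way to the full-choke stop (yellow dot), and let go. Push gently and do not pinch the lever, do not shift or lift the pump, and leave the throttle lever and everything else where it is.

Things in the scene. Friction and masses are not known exactly. Their poses are not given: they have to be found in the camera images.
- pump: small water pump: red shroud, grey deck, white tank at its far side; 8 kg, 290 x 330 x 185 mm, loose on rubber skids. Origin: centre of its underside; own x from the front (louvres) to the tank, y to its left. Flat deck (220 x 250 mm, centred on the origin) with its top at 150 mm; the tank (110 to 165 mm in +x, 200 mm along y) rises 22 mm above the deck, its cap 34 mm
- choke_pivot (a point): pivot axis of the choke lever at deck height, on the pump at own (35, 45, 150) mm; axes as the pump's
- choke (a joint): choke lever angle, rad, growing anticlockwise from above: 0 open stop, 0.55 half-choke click (both white dots), 1.10 full-choke stop (yellow dot). The arm points (pi - 0.55 + value) anticlockwise from the pump's +x: front-left at 0, front at 0.55, front-right at 1.10. A sprung detent resists with about 5 N at the paddle; pushed past 0.33 the lever snaps to 0.55, pushed past 0.87 it snaps to 1.10, else it springs back
- choke_tip (a point): top centre of the choke lever's orange paddle, 60 mm from the pivot axis, 42 mm above the deck. The paddle is an upright tab 24 mm along the arm, 14 mm thick across it, from 8 to 42 mm above the deck; below it runs the steel arm 12 mm wide
- paddle_back: the half of the orange paddle (24 x 7 x 34 mm) that faces the way back to open: the face to push. Origin: centre of its underside
- paddle_front: the other half of the orange paddle (24 x 7 x 34 mm), facing towards full choke. Origin: centre of its underside
- primer (a joint): travel of the primer, m: 0 = up, 0.007 = fully down; springs back; 5 N takes it fully down
- primer_top (a point): top centre of the round red primer (32 mm across) in a black housing, on the deck at the pump's own (-75, -30) mm; pressed straight down
- throttle_tip (a point): top of the small black throttle lever's round knob (18 mm across, 30 mm above the deck), right of the choke lever; not to be moved
- socket: steel socket standing loose on the deck's front left corner, 26 mm across, 34 mm high; origin: centre of its underside
- wrench: steel wrench lying on the bench to the right of the pump, beyond the screwdriver
- screwdriver: screwdriver lying on the bench to the right of the pump
- plug_box: white spark-plug carton standing left of the pump, 32 x 32 x 90 mm; origin under its centre
- oil: blue oil bottle, 64 mm across, 170 mm high, standing right of the pump, beside the tank
- mug: white mug, 80 mm across, 90 mm high, standing to the left of the pump towards the robot
- screw_jar: glass jar, 68 mm across, 80 mm high, standing left of the pump, beside the tank

How it is judged:
On the way, in this order (a step that is already met when the one before it is completed fails the run):
1. the primer is pressed down (5 mm or more of its 7 mm) (value of joint primer above 0.005 m and value of joint choke below 0.3 rad), for 0.05 s.
2. the choke lever has passed the half-choke click and reached the full-choke stop, the primer being up again (value of joint choke above 1.03 rad and value of joint primer below 0.002 m), for 0.2 s.
At the end, for the whole second after the job is handed in: the choke lever rests at the full-choke stop (joint above 1.03 rad of 1.10), the primer is up (below 2 mm), the pump is at rest within 20 mm of its start, the throttle tip within 22 mm of its start and every bystander within 30 mm (all of step 2 and velocity of joint choke between -0.15 and 0.15 rad/s and linear speed of pump below 0.01 m/s and distance of pump from where it was at the start of the episode below 0.02 m and distance of each of socket, wrench, screwdriver, plug_box, oil, mug, screw_jar from where it was at the start of the episode below 0.03 m and distance of throttle_tip from where it was at the start of the episode below 0.022 m); the robot touches nothing.
It fails at once if the pump is shifted, lifted or tipped (more than 20 mm or 0.1 rad) (distance of pump from where it was at the start of the episode above 0.02 m or angle between pump's own z axis and vertical above 0.1 rad).
It fails at once if the choke paddle is pinched: the fingers press on both of its faces at once (contact force between the fingers and paddle_back above 1 N and contact force between the fingers and paddle_front above 1 N).
It fails at once if the robot presses on the pump or its controls with more than 45 N (contact force between any of the arm, the fingers and pump above 45 N).
It fails at once if the throttle lever is moved (its tip by more than 22 mm, pump movement included) (distance of throttle_tip from where it was at the start of the episode above 0.022 m).
It fails at once if another thing on the bench or deck is moved, lifted or knocked over (more than 30 mm or, for standing things, 0.4 rad) (distance of any of socket, wrench, screwdriver, plug_box, oil, mug, screw_jar from where it was at the start of the episode above 0.03 m or angle between any of socket, plug_box, oil, mug, screw_jar's own z axis and vertical above 0.4 rad).
It also fails if it takes over 42 s, if anything falls off the work surface, if the arm or the gripper's body presses on something with over 40 N, if the wrist force passes 120 N, or if a joint passes its speed limit or range.

## Working session

There is one attempt and no reset: what is moved stays moved. The work goes in short steps, Python scripts to look and compute and a shell command to move; the robot and the scene stay as the last step left them, time stands still between calls to the robot, and variables do not carry over. Pictures are saved under pics/ and viewed, at most 10 in all, crops included, and the job is handed in when it is done.

```bash
ls; mkdir -p pics; python3 - <<'E'
from station import env,snapshot,get_calibration
import cv2,numpy as np
for n in("scene","top"):
    cv2.imwrite(f"pics/{n}0.png",snapshot(n)[:,:,::-1]); c=get_calibration(n); print(n,{k:np.round(v,4).tolist() if not isinstance(v,str) else v for k,v in c.items()})
print({k:np.round(v,4).tolist() for k,v in env.state().items()})
E
```

```text
pics
scene {'camera_matrix': [[504.3879, 0.0, 321.4287], [0.0, 504.3879, 235.598], [0.0, 0.0, 1.0]], 'world_to_cam': [[-0.6236, 0.7815, 0.02, 0.3323], [-0.5261, -0.4385, 0.7287, 0.215], [0.5782, 0.4439, 0.6846, -1.4328], [0.0, 0.0, 0.0, 1.0]]}
top {'camera_matrix': [[607.1732, 0.0, 325.0833], [0.0, 607.1732, 249.8729], [0.0, 0.0, 1.0]], 'world_to_cam': [[-0.0257, -0.9995, -0.0195, 0.045], [0.9926, -0.0279, 0.1185, -0.5563], [-0.119, -0.0163, 0.9928, -1.238], [0.0, 0.0, 0.0, 1.0]]}
{'t': 0.1, 'joints': [1.1996, 0.1311, 1.4892, 0.0, 1.523, -0.0854], 'dq': [0.0017, -0.0023, -0.003, 0.0011, -0.0002, 0.0016], 'joint_efforts': [0.0018, -57.0952, -50.1945, -0.0001, 0.0082, -0.0], 'ee_pos': [0.1689, 0.5752, 0.2303], 'ee_rot': [[-0.9595, 0.2819, -0.0006], [0.2819, 0.9595, -0.0016], [0.0002, -0.0017, -1.0]], 'force': [-0.1151, 0.1964, 0.6563], 'ft_torque': [0.012, 0.0123, -0.0072], 'grip_force': 0.0, 'grip_width': 0.0852}
```

View pics/top0.png

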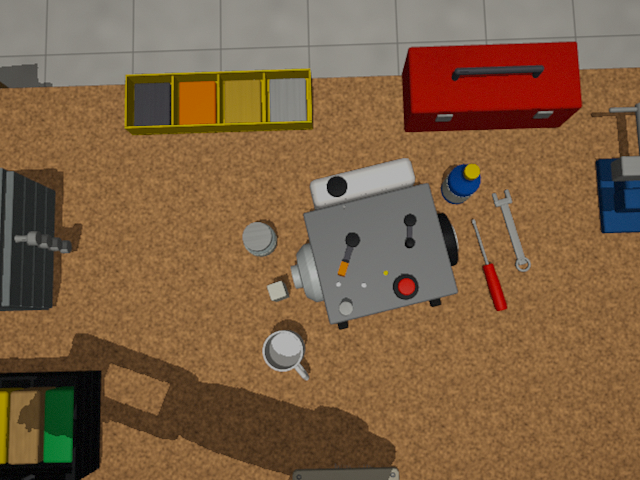

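View pics/scene0.png

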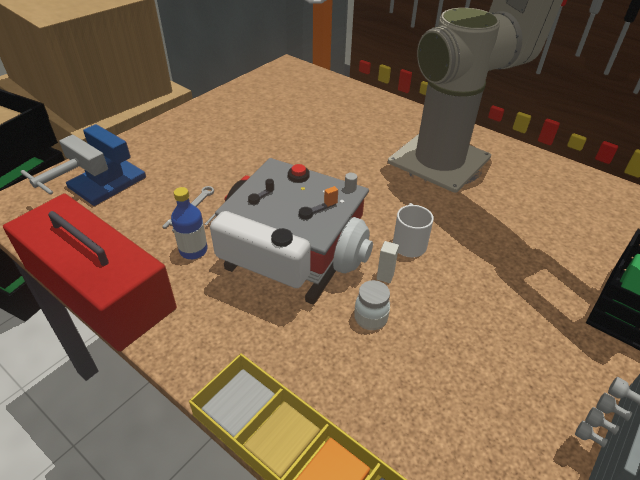

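Top view: primer at about (405,287), orange paddle at (343,269) with its pivot at (352,240), throttle knob at (410,220), socket at (346,308). In the scene view the primer is at (298,171) and the paddle at (331,197).

```bash
cat > h.py <<'E'
from station import env,snapshot,get_calibration
import cv2,numpy as np
def ray(n,uv,c=None):
    c=get_calibration(n);K=np.array(c["camera_matrix"]);W=np.array(c["world_to_cam"])
    d=np.linalg.inv(K)@[uv[0],uv[1],1.];d=W[:3,:3].T@(d*[1,-1,-1]);return -W[:3,:3].T@W[:3,3],d
def onz(n,uv,z):
    o,d=ray(n,uv);return o+d*(z-o[2])/d[2]
def tri(a,b):
    (o1,d1),(o2,d2)=ray("top",a),ray("scene",b)
    s=np.linalg.lstsq(np.c_[d1,-d2],o2-o1,rcond=None)[0];p,q=o1+s[0]*d1,o2+s[1]*d2
    return (p+q)/2,np.linalg.norm(p-q)
def blob(im,box,lo,hi):
    x0,y0,x1,y1=box;h=cv2.cvtColor(im[y0:y1,x0:x1],cv2.COLOR_RGB2HSV)
    m=cv2.inRange(h,lo,hi);n,l,s,c=cv2.connectedComponentsWithStats(m)
    i=1+s[1:,4].argmax();return c[i]+[x0,y0],s[i]
E
python3 - <<'E'
from h import *
np.set_printoptions(precision=4,suppress=True)
T=cv2.imread("pics/top0.png")[:,:,::-1].copy();S=cv2.imread("pics/scene0.png")[:,:,::-1].copy()
R=((0,150,80),(6,255,255));O=((9,150,80),(20,255,255))
a=blob(T,(385,265,425,308),*R);b=blob(S,(280,155,315,180),*R);print("primer",a,b,tri(a[0],b[0]))
print("onz .165",onz("top",a[0],.165),onz("scene",b[0],.165))
a=blob(T,(325,250,360,285),*O);b=blob(S,(315,180,345,210),*O);print("paddle",a,b,tri(a[0],b[0]))
print("paddle",onz("top",a[0],.178))
C=np.array([onz("top",p,.15) for p in((304,214),(430,185),(457,293),(330,322))]);print(C,C.mean(0))
e=(C[0]+C[1]-C[2]-C[3])[:2];f=(C[0]+C[3]-C[1]-C[2])[:2];print(np.arctan2(e[1],e[0]),np.arctan2(-f[0],f[1]),np.linalg.norm(e)/2,np.linalg.norm(f)/2)
th=(np.arctan2(e[1],e[0])+np.arctan2(-f[0],f[1]))/2;o=C.mean(0)[:2];M=np.array([[np.cos(th),-np.sin(th)],[np.sin(th),np.cos(th)]])
for n,p in dict(primer=(-75,-30),pivot=(35,45)).items():print(n,o+M@np.array(p)/1e3)
for v in(0,.55,1.1):
    g=np.pi-.55+v;print("tip",v,o+M@(np.array([.035,.045])+.06*np.array([np.cos(g),np.sin(g)])))
print("knob",onz("top",(410,220),.18),"socket",onz("top",(346,308),.184),"pivot px",onz("top",(352,240),.165))
print("dots",[onz("top",p,.15) for p in((338,285),(364,286),(386,273))])
E
```

```text
primer (array([406.1176, 286.1975]), array([ 13,  13,  17,  17, 238], dtype=int32)) (array([298.2937, 169.6084]), array([ 11,   9,  15,  12, 143], dtype=int32)) (array([ 0.469 , -0.1203,  0.1687]), np.float64(0.0006142304483879471))
onz .165 [ 0.4694 -0.1209  0.165 ] [ 0.465  -0.1233  0.165 ]
paddle (array([342.5577, 268.3365]), array([ 13,  11,  10,  15, 104], dtype=int32)) (array([330.7255, 195.6716]), array([ 10,   6,  13,  20, 204], dtype=int32)) (array([ 0.5046, -0.0035,  0.1781]), np.float64(0.0006093516144390708))
paddle [ 0.5047 -0.0038  0.178 ]
[[ 0.6136  0.0667  0.15  ]
 [ 0.663  -0.1764  0.15  ]
 [ 0.4549 -0.2174  0.15  ]
 [ 0.407   0.0224  0.15  ]] [ 0.5346 -0.0762  0.15  ]
0.20271472028914694 0.19872299072123775 0.21173488135099802 0.24628371125535417
primer [ 0.4671 -0.1205]
pivot [ 0.5599 -0.0251]
tip 0 [ 0.5036 -0.0046]
tip 0.55 [ 0.5012 -0.0371]
tip 1.1 [ 0.5161 -0.066 ]
knob [ 0.5911 -0.1315  0.18  ] socket [ 0.4315 -0.0078  0.184 ] pivot px [ 0.5588 -0.0232  0.165 ]
dots [array([0.4759, 0.0054, 0.15  ]), array([ 0.4727, -0.0435,  0.15  ]), array([ 0.4961, -0.0858,  0.15  ])]
```

```bash
python3 -c "
import cv2
i=cv2.imread('pics/top0.png')[170:330,290:470];cv2.imwrite('pics/c0.png',cv2.resize(i,None,fx=4,fy=3.7))" 
```

```text
(no output)
```

View pics/c0.png

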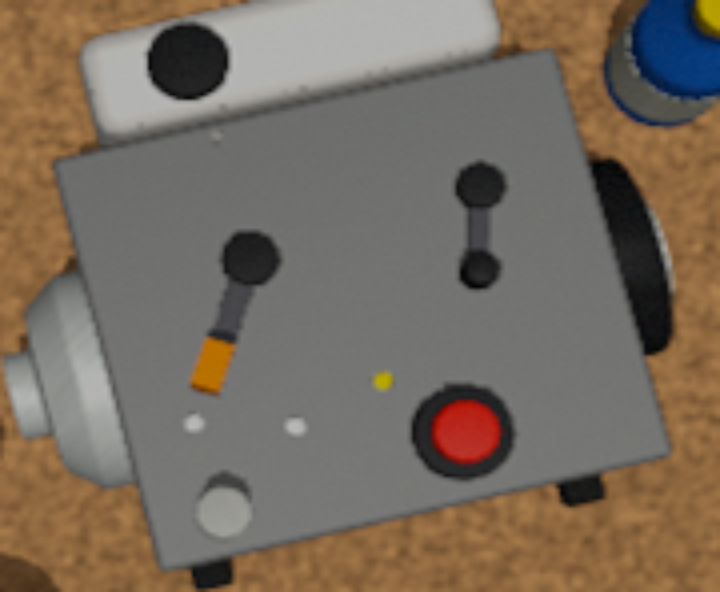

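The dots, the lever pivot and the deck corners all agree: pump yaw is about 0.20 rad and the paddle is at choke 0. Next I shut the fingers and travel towards the primer in two calls.

```bash
python3 -m pendant '-1 -0.1 -0.12 0 0; -1 -0.2 -0.24 0 0; -1 -0.3 -0.36 0 0; -1 -0.4 -0.48 0 0; -1 -0.48 -0.58 0 0; -1 -0.48 -0.58 0 0; -1 -0.48 -0.58 0 0; -1 -0.48 -0.58 0 0' 30
python3 - <<'E'
from h import *
s=env.state();R=np.array(s["ee_rot"]);print(np.round(R.T@(np.array([.468,-.1205,.185])-s["ee_pos"])/.5,4),s["joints"])
E
```

```text
t: 1.1
ee_pos: [0.3177, 0.2296, 0.2312]
ee_rot: [[-0.959, 0.284, -0.0], [0.284, 0.959, 0.0], [0.0, 0.0, -1.0]]
force: [0.1, 0.4, 0.6]
grip_width: -0.0001
grip_force: 0.0
[-0.4869 -0.5863  0.092 ] [ 4.94418152e-01 -4.65857079e-01  2.01910698e+00  4.53655846e-04
  1.58831023e+00 -7.88820828e-01]
```

```bash
python3 -m pendant '-1 -0.08 -0.1 0 0; -1 -0.16 -0.2 0 0; -1 -0.24 -0.3 0 0; -1 -0.32 -0.39 0 0; -1 -0.4 -0.48 0 0; -1 -0.487 -0.586 0.02 0; -1 -0.487 -0.586 0.08 0; -1 -0.487 -0.586 0.092 0'
python3 - <<'E'
from h import *
s=env.state();print(s["ee_pos"],s["joints"])
cv2.imwrite("pics/w1.png",snapshot("wrist")[:,:,::-1]);cv2.imwrite("pics/s1.png",snapshot("scene")[130:250,220:380,::-1].repeat(4,0).repeat(4,1))
E
```

```text
t: 2.1
ee_pos: [0.4677, -0.1184, 0.1824]
ee_rot: [[-0.96, 0.281, -0.005], [0.281, 0.96, 0.002], [0.006, 0.001, -1.0]]
force: [0.4, 1.2, 0.5]
grip_width: -0.0001
grip_force: 0.0
[ 0.46772033 -0.1184204   0.18240956] [-3.54597183e-01 -1.58741353e-01  1.86422966e+00  4.01819460e-04
  1.44167249e+00 -1.64079104e+00]
```

View pics/s1.png

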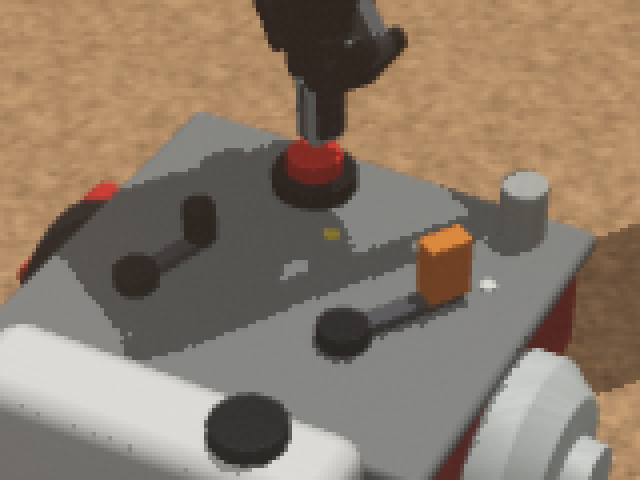

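View pics/w1.png

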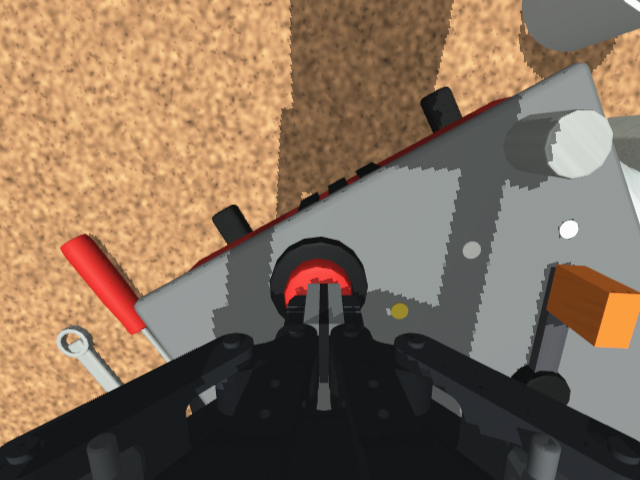

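The fingers are centred over the red primer: the scene view shows the tip about 1–2 cm above it, and in the wrist view the primer is at (320,280). Now I press slowly.

```bash
python3 -m pendant '-1 0 0 0.015 0; -1 0 0 0.025 0; -1 0 0 0.03 0; -1 0 0 0.034 0; -1 0 0 0.037 0; -1 0 0 0.04 0; -1 0 0 0.04 0; -1 0 0 0.04 0'
```

```text
t: 3.2
ee_pos: [0.469, -0.1198, 0.166]
ee_rot: [[-0.959, 0.282, 0.001], [0.282, 0.959, 0.0], [-0.001, 0.001, -1.0]]
force: [-2.1, 4.2, 8.3]
grip_width: -0.0001
grip_force: 3.8
```

```bash
python3 -m pendant '-1 0 0 0.002 0; -1 0 0 0.002 0; -1 0 0 0.004 0; -1 0 0 0.004 0; -1 0 0 0.004 0; -1 0 0 0.004 0; -1 0 0 0.004 0; -1 0 0 0.004 0'
python3 - <<'E'
from h import *
print(env.state()["ee_pos"])
cv2.imwrite("pics/s2.png",snapshot("scene")[150:200,270:330,::-1].repeat(10,0).repeat(10,1))
E
```

```text
t: 4.2
ee_pos: [0.4691, -0.1198, 0.1658]
ee_rot: [[-0.959, 0.282, 0.001], [0.282, 0.959, 0.0], [-0.001, 0.0, -1.0]]
force: [-7.5, 6.6, 20.9]
grip_width: 0.0001
grip_force: 10.4
[ 0.46912914 -0.11983452  0.1657641 ]
```

View pics/s2.png

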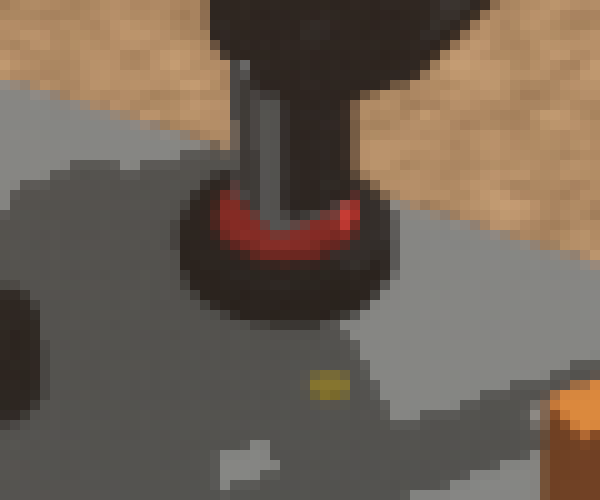

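The primer is fully down: it sits flush in the housing and the force rises steeply to 21 N. I release, lift clear and go over behind the paddle.

```bash
python3 -m pendant '-1 0 0 -0.03 0; -1 0 0 -0.09 0; -1 0 0 -0.144 0; -1 0 0.08 -0.144 0; -1 -0.003 0.16 -0.144 0; -1 -0.006 0.24 -0.144 0; -1 -0.006 0.302 -0.144 0.02; -1 -0.006 0.302 -0.144 0.02'
python3 - <<'E'
from h import *
s=env.state();print(s["ee_pos"],s["joints"][5]);R=np.array(s["ee_rot"])
print(np.round(R.T@(np.array([.5143,.0242,.168])-s["ee_pos"])/.5,4))
t=snapshot("top");print(blob(t,(385,265,425,308),(0,150,80),(6,255,255)))
w=snapshot("wrist");cv2.imwrite("pics/w3.png",w[:,:,::-1])
E
```

```text
t: 5.25
ee_pos: [0.5142, 0.0253, 0.2349]
ee_rot: [[-0.941, 0.34, -0.001], [0.34, 0.941, -0.0], [0.001, -0.001, -1.0]]
force: [-1.1, -0.6, -0.3]
grip_width: -0.0001
grip_force: 0.0
[0.51416415 0.02532939 0.23488579] -1.274447893663323
[-0.0011 -0.002   0.1338]
(array([406.11666667, 286.23333333]), array([ 13,  13,  17,  18, 240], dtype=int32))
```

View pics/w3.png

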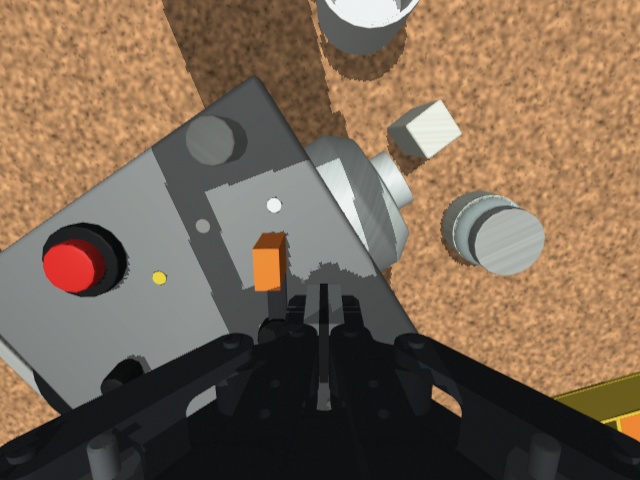

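The primer is up again, and the wrist view shows the paddle at (268,265) clear to the left of the finger at (323,290). I descend behind the paddle and then close the gap.

```bash
python3 -m pendant '-1 0 0 0.05 0; -1 0 0 0.1 0; -1 0 0 0.134 0; -1 0 0 0.134 0; -1 0 -0.01 0.134 0; -1 0 -0.016 0.134 0; -1 0 -0.022 0.134 0; -1 0 -0.022 0.134 0'
python3 - <<'E'
from h import *
cv2.imwrite("pics/w4.png",snapshot("wrist")[150:400,160:480,::-1].repeat(2,0).repeat(2,1))
E
```

```text
t: 6.35
ee_pos: [0.511, 0.0139, 0.1692]
ee_rot: [[-0.94, 0.342, 0.002], [0.342, 0.94, 0.001], [-0.002, 0.001, -1.0]]
force: [2.0, 3.1, 3.1]
grip_width: -0.0001
grip_force: 1.6
```

View pics/w4.png

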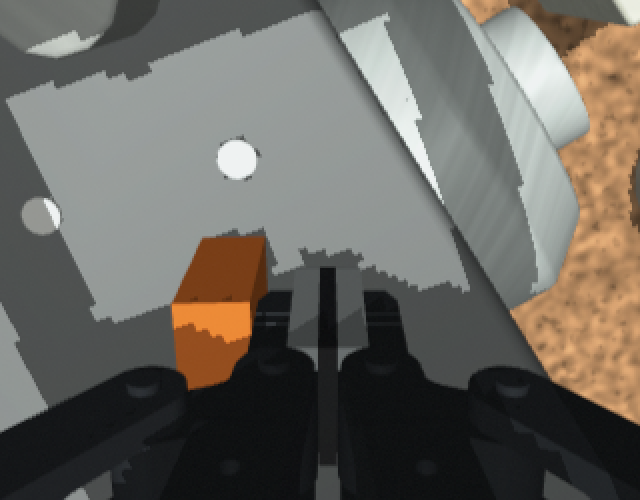

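Contact at 3 N: the finger's left back lies flat on the paddle's back face at about (250,330) in the crop. Now I follow the arc, turning with the lever, to about 0.6 rad.

```bash
python3 -m pendant '-1 0.003 -0.009 0 -0.024; -1 0.005 -0.018 0 -0.048; -1 0.006 -0.028 0 -0.072; -1 0.0064 -0.037 0 -0.096; -1 0.006 -0.047 0 -0.12; -1 0.005 -0.056 0 -0.143; -1 0.003 -0.066 0 -0.167; -1 0.0016 -0.075 0 -0.191'
python3 - <<'E'
from h import *
s=env.state();print(s["ee_pos"],s["joints"][5],s["force"])
t=snapshot("scene");cv2.imwrite("pics/s5.png",t[130:250,220:380,::-1].repeat(4,0).repeat(4,1))
E
```

```text
t: 7.4
ee_pos: [0.4967, -0.0207, 0.1681]
ee_rot: [[-0.968, -0.252, -0.0], [-0.252, 0.968, 0.001], [-0.0, 0.001, -1.0]]
force: [2.5, 5.4, -0.6]
grip_width: 0.0002
grip_force: 2.3
[ 0.49667098 -0.02074588  0.16808464] -1.9709570166997612 [ 2.49149132  5.37930037 -0.57708255]
```

View pics/s5.png

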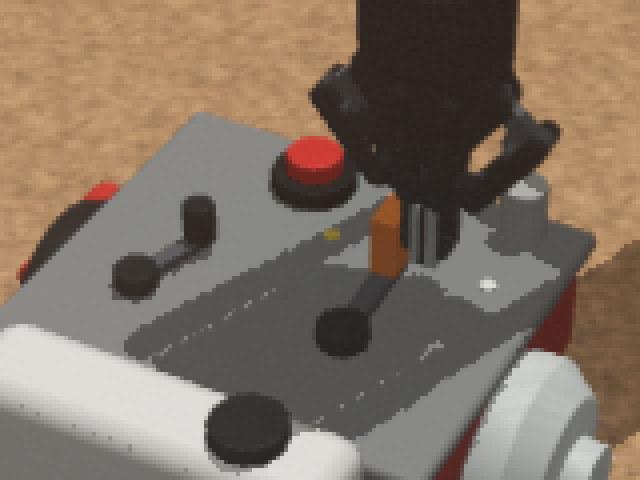

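The lever is near half-choke with the finger on its back face; the paddle is at (388,240) in the crop and the pump hasn't moved. I continue to about 1.02 rad.

```bash
python3 -m pendant '-1 0.0024 -0.008 0 -0.02; -1 0.004 -0.016 0 -0.04; -1 0.005 -0.024 0 -0.06; -1 0.006 -0.031 0 -0.08; -1 0.0064 -0.038 0 -0.1; -1 0.006 -0.046 0 -0.118; -1 0.006 -0.052 0 -0.134; -1 0.006 -0.052 0 -0.134'
python3 -m pendant '-1 0 0.02 0 0; -1 0 0.04 0 0; -1 0 0.06 0 0; -1 0 0.06 -0.04 0; -1 0 0.06 -0.1 0; -1 0 0.06 -0.18 0; -1 0 0.14 -0.2 0; -1 0 0.2 -0.2 0'
python3 - <<'E'
from h import *
t=snapshot("scene");cv2.imwrite("pics/s6.png",t[130:250,220:380,::-1].repeat(4,0).repeat(4,1))
T=snapshot("top");S=t;O=((9,150,80),(20,255,255));R=((0,150,80),(6,255,255))
a=blob(T,(325,240,400,300),*O);b=blob(S,(290,170,350,210),*O);print(a,b,tri(a[0],b[0]));print(blob(T,(385,265,425,308),*R))
p=tri(a[0],b[0])[0][:2]-[.5599,-.0251];print("choke",(np.arctan2(p[1],p[0])-.2-np.pi+.55)%(2*np.pi))
E
```

```text
t: 8.45
ee_pos: [0.5001, -0.0475, 0.1681]
ee_rot: [[-0.783, -0.622, -0.001], [-0.622, 0.783, -0.0], [0.001, 0.0, -1.0]]
force: [0.6, -0.0, 0.1]
grip_width: 0.0001
grip_force: 0.0
t: 9.45
ee_pos: [0.4377, 0.0321, 0.2699]
ee_rot: [[-0.783, -0.623, 0.003], [-0.623, 0.783, 0.0], [-0.002, -0.002, -1.0]]
force: [0.2, 0.7, -0.4]
grip_width: -0.0002
grip_force: 0.0
(array([377.3625, 260.6875]), array([48, 13, 10, 15, 80], dtype=int32)) (array([303.1037037 , 186.13333333]), array([  9,   7,   8,  20, 135], dtype=int32)) (array([ 0.51651021, -0.06752958,  0.17776039]), np.float64(0.002240692476494601))
(array([406.08368201, 286.17154812]), array([ 13,  13,  17,  18, 239], dtype=int32))
choke 1.1242099315792045
```

View pics/s6.png

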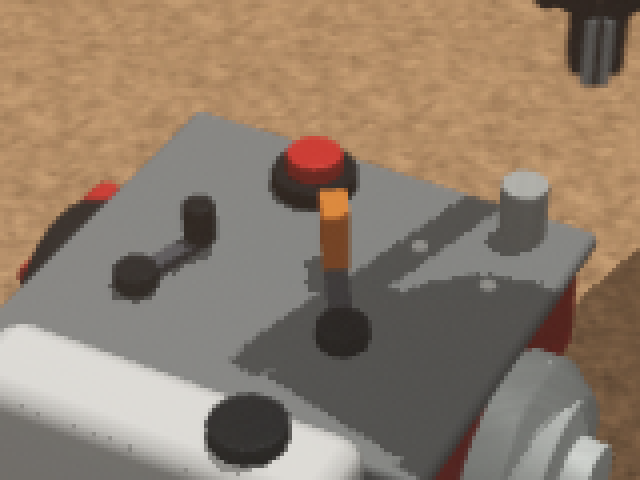

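The lever measures about 1.1 rad, with the paddle over the yellow dot at (335,230) in the crop. The primer is up, the socket and throttle haven't moved, and the robot is clear.

```bash
python3 -c "
from station import env
print(env.close_job())"
```

```text
the job is handed in; nothing more can be done
None
```

The primer was pressed fully down and sprang back, the choke lever rests at the full-choke stop (measured about 1.1 rad), and the job is handed in; the hand-in returned no verdict.

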